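# Close up the gauge case

### The arm

A 7-joint arm with a two-finger parallel gripper is mounted at the origin on a cart in front of the work surface, level with it; the furniture and walls round the work are solid. World frame = base frame: x ahead of the robot, y to its left, z up, the work surface at z = 0. Lengths are in m, angles in rad, forces in N, time in s.
With the tool pointing down it reaches from about 0.35 to 0.9 m from the base axis. Payload 8.1 kg.
Tool frame: the origin (TCP) lies midway between the tips of the shut fingers; the grasp point (between the pads) lies 19 mm behind it (arm.hold_point_z is the distance from the TCP to the grasp point, in m); z points along the fingers, y is the direction in which the jaws open and shut (so a half turn about z gives the same grasp; the last joint's range is limited). The gripper opens to 92 mm and grips with 3 to 60 N. Pads are 19 mm wide; open, the fingers measure 130 mm over their backs; the gripper's body (75 mm by 190 mm) begins 47 mm behind the grasp point.
Start: joints at [1.231, 0.434, 0.025, 1.573, -0.012, 1.134, -0.075], TCP at [0.147, -0.608, 0.202] pointing down, gripper open.
Joint ranges: [-2.62, 2.62], [-0.44, 2.09], [-1.27, 1.32], [0.08, 2.57], [-1.32, 4.46], [0.12, 2], [-2.74, 2.74]. Speed limits (rad/s): [2.22, 2.22, 3.01, 3.01, 3.14, 3.14, 3.14].

### API

Orientations are given as a rotation vector (axis times angle).
In Python, from cell import arm gives the robot as it stands.
- The arm moves only by the shell command python3 -m pendant 'ROWS' [FORCE]. ROWS is JSON, a list of rows, each a list of 3 entries, a list of its own where there are three numbers: the shift along the tool's x, y, z in m, then the turn, a rotation vector about the tool's x, y, z in degrees, then the finger opening in m, from 0 to 0.0918. A call has 1 to 10 rows; each row shifts and turns the commanded pose from where the row before left it, along the tool's axes as they then stand; what a row does not reach is not made up. A row lasts 1/8 s, in which the tool goes at most 62.5 mm and 10.7 degrees, less where a joint would pass 70% of its speed; a pose out of reach is approached as far as the arm can. A call with a gripper value outside its range is refused whole. The fingers move at their own pace and stop on an object; FORCE is the grip in N (left out, the last holds). Time passes only in rows, so rows that do not move let the fingers close. It gives the time, the measured TCP pose, the force and the opening at its end, in the units of the state.
- arm.observe(): the state, without advancing time (a new reading comes with each control period).
- arm.get_image(name): name is "side" or "top" or "wrist"; returns (picture, depth): 480x640x3 uint8, red, green, blue; 480x640 float32, m along the optical axis (not along the pixel's ray), 0 where there is no reading.
- arm.camera_params(name): a dict with "fovy" (degrees; the focal length in pixels is half the picture's height over the tangent of half this angle, whatever the lens; pixels are square), "cx", "cy" (the principal point, pixels), "rvec" (rotation vector, rad) and "tvec" (3), from world to camera coordinates, as OpenCV has them; the wrist camera has in their place "mount" (4x4, takes a point from camera to tool coordinates, whose origin is the TCP and whose axes are the flange's). Camera axes: x right, y down, z forward; pixel columns grow to the right and rows downward; lengths in m; the calibration is good to about 2 mm. A picture is of the moment at which its call begins: read the wrist's pose just before it. camera_params takes no time and is no camera call.
- arm.sign_off(): hands the job in, once; it reports no verdict.
Trained networks look in the newest picture that a camera, given by its name, has taken for a name from the list of things; names that differ only in an ending like _2 or _b are one class to them, and where a whole thing is asked for, a point or a joint stands for the part that bears it (a point fixed in the world has none). Each returns a list of dicts, best first, with "conf" (0 to 1); they miss things now and then, are a little off and sometimes report something else, mostly with a low value. They report only what shows in the picture. A call takes as long as a camera call.
- arm.look_for(camera, label): "rect" ([centre column, centre row, width, height] in pixels, round what is visible of it).
- arm.masks_of(camera, label): "pixels" (480x640 bool, what is visible of it) and "rect" ([centre column, centre row, width, height] in pixels, round what is visible of it).
The state is a dict: "clock": time; "joints": joint angles; "dq": joint speeds; "joint_efforts": joint torques, N m; "position": TCP position; "ee_rot": TCP orientation; "force": force on the tool from outside, world axes, zero at the start; "ft_torque": the same for the moment, N m; "width": opening from 0.0 (shut) to 1.0 (fully open).
Only numpy, scipy, OpenCV 4.12 (cv2) and the standard library are available. Lean on these libraries where they do the work, as an engineer would, in place of code of your own. Each camera call takes 0.05 s, during which the arm holds its last target.

### The job

Put the open wooden gauge case away for the day: push its upright metal retaining flap down flat over the two gauges, and then swing the wooden cover fully shut over it without letting it slam. Only push, gently, with the fingertips; pick nothing up, leave the gauges lying in their pockets, and do not shift the weights, the part bin or the micrometer standing around. Finish clear of everything.

Things in the scene. Friction and masses are not known exactly. Their poses are not given: they have to be found in the camera images.
- gauge_case: Open dark wooden box, 130 mm deep (its x) x 180 mm wide (its y) x 60 mm high, fixed on a grey riser block that lifts it 5 to 60 mm off the table, on the table's right or left half. Origin: centre of the box's underside, on the riser. Its -x side is the front, facing -x of the world within 0.35 rad; the cover is hinged on its back (+x). Both gauges lie in it, under 30 mm above the origin.
- flap (a joint): Angle of the aluminium retaining flap, rad: 0 = folded flat (stop), 1.57 = upright, 1.75 = other stop; starts at 1.4 to 1.7. 3 mm plate, 146 mm wide, 88 mm from hinge to free edge. Hinged just inside the front wall, axis along the case's y; folds away from the robot (to the case's +x) and lies 47 mm above the case's underside, inside the rim. Stiff by friction (0.1 N m): stays where left.
- flap_hinge (a point): Middle of the flap's hinge axis, in the case's frame at x -53 mm, y 0, z 47 mm. Axes are those of the case.
- flap_edge (a point): Middle of the flap's free edge (85 mm from the hinge axis); moves with the flap.
- cover (a joint): Angle of the wooden cover, rad: 0 = shut on the rim (stop), 1.57 = upright, 1.9 = other stop; starts at 1.6 to 1.85, leaning back. Board 130 mm from hinge to free edge, 180 mm wide, 8 mm thick, hinged on the back rim, axis along the case's y; swings shut toward the robot. Stiff by friction (0.32 N m): stays where left; push it all the way. Open, its edge is 190 mm above the case's underside.
- cover_hinge (a point): Middle of the cover's hinge axis, in the case's frame at x +65 mm, y 0, z 60.5 mm: level with the underside of the shut cover (the shut cover's upper face is 8 mm higher). Axes are those of the case.
- cover_edge (a point): Middle of the cover's free edge, on its outer face (upper when shut), 130 mm from the hinge; moves with the cover.
- ring_gauge: Thick steel ring, 52 mm outer diameter, 14 mm high, loose, lying in its round pocket in the case, under where the flap folds. Origin: centre of its underside.
- plug_gauge: Steel plug gauge, a stepped round bar 96 mm long (its y), 18 mm thick, loose, lying in its oblong pocket in the case, under where the flap folds. Origin: centre of its underside.
- big_weight: upright metal calibration weight with a narrow neck and a button-shaped head, 44 mm in diameter, 55 mm tall, 0.5 kg, loose; stands on the table at the right, beyond the case or bin there; leave it alone. Origin: centre of its underside.
- small_weight: upright metal calibration weight with a narrow neck and a button-shaped head, 34 mm in diameter, 42 mm tall, 0.2 kg, loose; stands on the table left of the middle, near the front edge; leave it alone. Origin: centre of its underside.
- part_bin: Small open plastic part bin with springs in it, 110 x 62 x 45 mm, loose, on the half of the table where the case is not; leave it alone. Origin: centre of its underside.
- micrometer: Outside micrometer, 58 x 147 x 17 mm, loose, lying near the table's front middle; leave it alone. Origin: at its middle, on its underside.

How it is judged:
By the outcome, as a careful person would: the job done as asked, in the order asked, and still so for the second after the job is handed in, with the robot touching nothing.
It also fails if it takes over 59 s, if anything falls off the work surface, if the arm or the gripper's body presses on something with over 40 N, if the wrist force passes 120 N, or if a joint passes its speed limit or range.

## Working session

There is one attempt and no reset: what is moved stays moved. The work goes in short steps, Python scripts to look and compute and a shell command to move; the robot and the scene stay as the last step left them, time stands still between calls to the robot, and variables do not carry over. Pictures are saved under pics/ and viewed, and the job is handed in when it is done.

```bash
mkdir -p pics; ls
cat > h.py <<'E'
import numpy as np,cv2
from cell import arm
from scipy.spatial.transform import Rotation as R
def cam(n):
    p=arm.camera_params(n);f=240/np.tan(np.radians(p['fovy'])/2);return p,f
def pts(n,depth,pose=None):
    p,f=cam(n)
    v,u=np.mgrid[0:480,0:640]
    z=depth
    P=np.stack([(u-p['cx'])/f*z,(v-p['cy'])/f*z,z],-1)
    if 'mount' in p:
        M=np.array(p['mount']);P=P@M[:3,:3].T+M[:3,3]
        return P@R.from_rotvec(pose[1]).as_matrix().T+np.array(pose[0])
    Rm=R.from_rotvec(np.ravel(p['rvec'])).as_matrix()
    return (P-np.ravel(p['tvec']))@Rm
def save(n,name):
    im,d=arm.get_image(n);cv2.imwrite('pics/'+name,im[:,:,::-1]);np.save('pics/'+name+'.npy',d);return im,d
E
python3 - <<'E'
from h import *
o=arm.observe();print({k:np.round(v,3) for k,v in o.items()}); print(R.from_rotvec(o['ee_rot']).as_matrix().round(3))
for n in ['top','side']:
    im,d=save(n,n+'0.png');print(n,arm.camera_params(n))
    for l in ['gauge_case','flap','cover']:
        print(l,[(r['conf'],np.round(r['rect'])) for r in arm.look_for(n,l)])
E
```

```text
pics
{'clock': np.float64(0.0), 'joints': array([ 1.231,  0.435,  0.025,  1.574, -0.012,  1.134, -0.075]), 'dq': array([-0.001, -0.001,  0.   , -0.002, -0.001,  0.001,  0.001]), 'joint_efforts': array([ 1.0000e-03, -6.6785e+01,  9.8500e-01, -3.1446e+01, -6.1000e-02,
        4.3000e-02,  0.0000e+00]), 'position': array([ 0.146, -0.607,  0.201]), 'ee_rot': array([-3.118, -0.371,  0.   ]), 'force': array([ 0.175, -0.539, -1.014]), 'ft_torque': array([-0.01 , -0.004, -0.042]), 'width': np.float64(1.002)}
[[ 0.972  0.235 -0.   ]
 [ 0.235 -0.972  0.002]
 [-0.    -0.002 -1.   ]]
top {'fovy': 57.66735962864441, 'cx': 317.87644930765674, 'cy': 236.20549123213974, 'rvec': array([ 2.19191675, -2.16228017,  0.13280461]), 'tvec': array([-0.09876422,  0.51463004,  1.29975177])}
gauge_case [(0.71, array([421., 237.,  73.,  73.]))]
flap [(0.25, array([468., 258.,  17.,  16.])), (0.18, array([424., 214.,  74.,  28.]))]
cover [(0.6, array([424., 215.,  72.,  31.]))]
side {'fovy': 55.32946698866766, 'cx': 322.1446222641239, 'cy': 241.5265941069405, 'rvec': array([ 0.32254913, -2.55383128,  1.56552711]), 'tvec': array([0.45200802, 0.18291555, 1.06017915])}
gauge_case [(0.71, array([342., 199.,  58.,  82.]))]
flap [(0.61, array([369., 189.,   7.,  36.]))]
cover [(0.88, array([324., 181.,  18.,  54.]))]
```

View pics/top0.png

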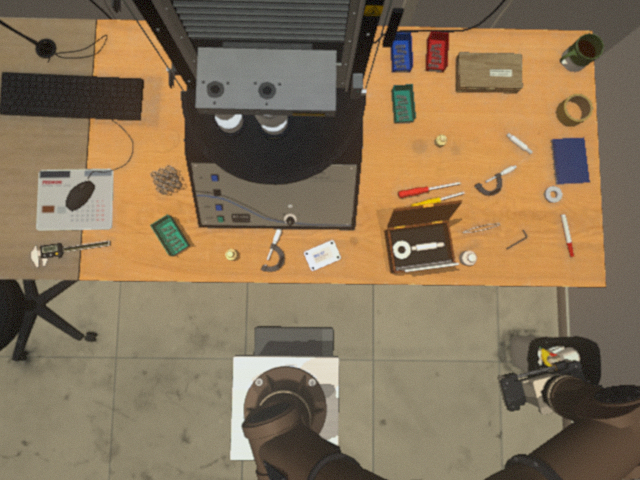

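View pics/side0.png

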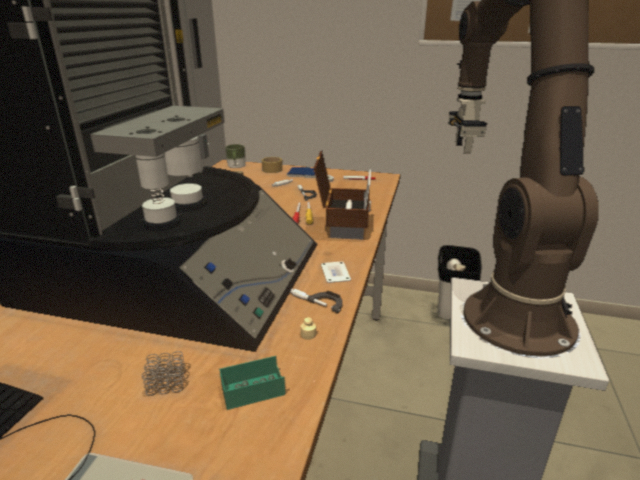

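Run:
```python
from h import *
for n in ['top','side']:
    d=np.load(f'pics/{n}0.png.npy');P=pts(n,d)
    P[d==0]=np.nan
    cx,cy=(424,235) if n=='top' else (342,199)
    print(n)
    for v in range(cy-45,cy+50,6):
        print(v,' '.join('%4d,%4d,%3d'%tuple(np.nan_to_num(P[v,u]*1000)) for u in range(cx-40,cx+46,10)))
```

```text
top
190  668,-298,  0  669,-330, -2  666,-359, 13  664,-388, 22  665,-419, 22  671,-458, -3  670,-487,  5  671,-520,  1  672,-552,  0
196  647,-297,  5  649,-329,  2  646,-358, 17  650,-393,  0  650,-424,  3  651,-457,  0  652,-489, -1  649,-515, 15  652,-550,  4
202  630,-299, -2  630,-330,  0  630,-361,  2  630,-392,  4  628,-420, 18  629,-451, 16  589,-416,229  589,-441,233  633,-551,  0
208  610,-298,  3  611,-330, -3  571,-310,233  571,-337,232  573,-364,228  574,-392,222  577,-423,207  579,-453,198  614,-550,  3
214  592,-299, -4  558,-288,215  561,-318,198  562,-346,194  564,-375,183  566,-406,172  568,-436,162  595,-519,  0  595,-550,  0
220  572,-297,  4  549,-297,168  550,-326,160  552,-356,148  555,-388,134  557,-420,124  558,-451,114  575,-517,  5  577,-551, -3
226  553,-298,  0  538,-306,121  540,-337,108  541,-367,105  544,-402, 82  547,-436, 67  545,-460, 84  556,-517,  3  557,-550,  0
232  528,-289, 53  528,-317, 61  528,-346, 66  528,-376, 66  528,-404, 73  529,-435, 67  529,-464, 70  537,-516,  5  537,-546,  7
238  515,-297,  4  509,-316, 66  510,-346, 64  510,-376,
[... 2394 characters left out ...]
99, 92  421,-306, 92  419,-521,  2  385,-531,  2
220  642,-411,  2  599,-383, 19  577,-432,  0  509,-288, 70  478,-289, 74  450,-303, 71  420,-308, 72  412,-471,  2  379,-481,  1
226  628,-366,  1  597,-375,  1  563,-379,  3  510,-293, 48  478,-292, 52  449,-302, 51  419,-306, 53  404,-422,  2  372,-429,  3
232  573,-183, 71  584,-328,  2  553,-339,  1  513,-307, 21  482,-312, 22  451,-316, 24  420,-317, 28  397,-378,  2  368,-407, -7
238  564,-153, 68  547,-198, 48  542,-296,  2  512,-306,  0  482,-314,  0  451,-320,  1  420,-321,  5  391,-336,  1  420,-921,-284
244  557,-131, 61  541,-176, 41  532,-257,  1  502,-263,  2  473,-270,  2  443,-277,  3  414,-288,  1  384,-293,  2  419,-923,-316
```

```bash
cat > fit.py <<'E'
from h import *
from scipy.optimize import least_squares
# gather points, box region
A=[]
for n in ['top','side']:
    d=np.load(f'pics/{n}0.png.npy');P=pts(n,d);P=P[d>0].reshape(-1,3)
    m=(P[:,0]>.38)&(P[:,0]<.62)&(P[:,1]>-.51)&(P[:,1]<-.25)&(P[:,2]>.03)&(P[:,2]<.27)
    A.append(P[m])
    print(n,m.sum())
A=np.vstack(A)
def box(q,lo,hi):  # sdf abs
    c=(np.array(lo)+hi)/2;h=(np.array(hi)-lo)/2
    d=np.abs(q-c)-h
    return np.abs(np.linalg.norm(np.maximum(d,0),axis=1)+np.minimum(d.max(1),0))
def res(p,full=False):
    x,y,z,yaw,fl,co=p
    c,s=np.cos(yaw),np.sin(yaw)
    q=A-[x,y,z]; q=np.stack([c*q[:,0]+s*q[:,1],-s*q[:,0]+c*q[:,1],q[:,2]],1)
    D=[]
    D.append(box(q,[-.065,-.09,0],[-.056,.09,.06]))
    D.append(box(q,[.056,-.09,0],[.065,.09,.06]))
    D.append(box(q,[-.065,-.09,0],[.065,-.082,.06]))
    D.append(box(q,[-.065,.082,0],[.065,.09,.06]))
    D.append(box(q,[-.065,-.09,-.06],[.065,.09,.016]))
    r=q-[-.053,0,.047]; a=np.stack([np.cos(fl)*r[:,0]+np.sin(fl)*r[:,2],r[:,1],-np.sin(fl)*r[:,0]+np.cos(fl)*r[:,2]],1)
    D.append(box(a,[0,-.073,-.0015],[.088,.073,.0015]))
    r=q-[.065,0,.0605]; X=-r[:,0]; a=np.stack([np.cos(co)*X+np.sin(co)*r[:,2],r[:,1],-np.sin(co)*X+np.cos(co)*r[:,2]],1)
    D.append(box(a,[0,-.09,0],[.13,.09,.008]))
    D=np.min(D,0)
    return D
best=None
for yaw in [-.2,0,.2]:
  for co in [1.65,1.8]:
    s=least_squares(res,[.49,-.385,.05,yaw,1.55,co],loss='soft_l1',f_scale=.004,x_scale=[.01,.01,.01,.05,.05,.05])
    print(np.round(s.x,4),s.cost*1e4,np.median(res(s.x)))
    if best is None or s.cost<best.cost: best=s
np.save('case.npy',best.x)
E
python3 fit.py
```

```text
top 4218
side 2342
[ 0.4831 -0.3868  0.0512  0.148   1.698   1.7915] 240.00656639330876 0.0015886777740439367
[ 0.4831 -0.3868  0.0512  0.148   1.698   1.7915] 240.0065663933132 0.0015886777794565671
[ 0.4831 -0.3868  0.0512  0.148   1.698   1.7915] 240.00656639425182 0.001588677773204962
[ 0.4831 -0.3868  0.0512  0.148   1.698   1.7915] 240.0065663935921 0.001588676565901375
[ 0.4831 -0.3868  0.0512  0.148   1.698   1.7915] 240.0065663945125 0.0015886778072958085
[ 0.4831 -0.3868  0.0512  0.148   1.698   1.7915] 240.00656639342813 0.0015886775947332645
```

Run:
```python
import cv2
a=cv2.imread('pics/top0.png')[185:285,370:490];cv2.imwrite('pics/c1.png',cv2.resize(a,None,fx=5,fy=5))
a=cv2.imread('pics/side0.png')[140:250,290:400];cv2.imwrite('pics/c2.png',cv2.resize(a,None,fx=5,fy=5))
```

```text
(no output)
```

View pics/c1.png

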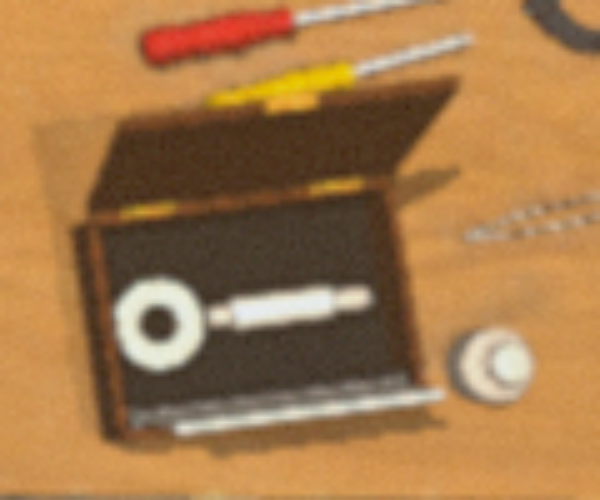

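View pics/c2.png

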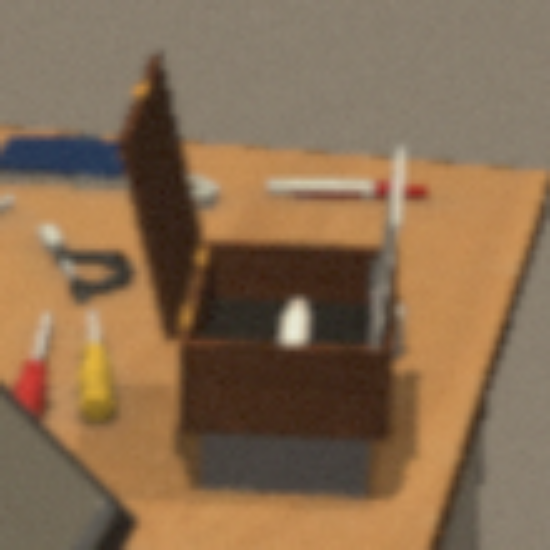

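```bash
cat > go.py <<'E'
# usage: go.py cx cz [cy] : target TCP in case frame (corner-free), prints tool-axes shift + yaw turn from the present pose
import sys
from h import *
c=np.load('case.npy')
def w2c(p):
    q=np.array(p)-c[:3];return R.from_euler('z',-c[3]).apply(q)
def c2w(q): return R.from_euler('z',c[3]).apply(q)+c[:3]
if __name__=='__main__':
    o=arm.observe();Rm=R.from_rotvec(o['ee_rot']).as_matrix()
    print('now case',w2c(o['position']).round(4),'world',o['position'].round(4),'f',o['force'].round(1),'t',o['clock'])
    Rt=R.from_euler('z',c[3]).as_matrix()@np.diag([1,-1,-1.])
    print('turn deg tool',np.degrees(R.from_matrix(Rm.T@Rt).as_rotvec()).round(2))
    if len(sys.argv)>2:
        t=c2w([float(sys.argv[1]),float(sys.argv[3]) if len(sys.argv)>3 else 0,float(sys.argv[2])])
        print('shift tool mm',(Rm.T@(t-o['position'])*1000).round(1),'target',t.round(4))
E
python3 go.py -.15 .25; python3 -c "
from h import *
p=arm.camera_params('wrist');print(p['fovy'],np.round(p['mount'],3))"
```

```text
now case [-0.3654 -0.1686  0.1507] world [ 0.1465 -0.6075  0.2019] f [-0.1  0.2 -1.2] t 0.4
turn deg tool [-0.01  0.    5.08]
shift tool mm [ 229.5 -148.9  -99.3] target [ 0.3347 -0.409   0.3012]
69.74611975495975 [[ 0.    -0.952 -0.307  0.084]
 [ 1.    -0.     0.    -0.   ]
 [-0.    -0.307  0.952 -0.184]
 [ 0.     0.     0.     1.   ]]
```

```bash
python3 -m pendant '[[[0,0,-0.03],[0,0,0],0],[[0,0,-0.03],[0,0,0],0],[[0.03,-0.02,-0.039],[0,0,0],0],[[0.04,-0.025,0],[0,0,0],0],[[0.04,-0.026,0],[0,0,0],0],[[0.04,-0.026,0],[0,0,0],0],[[0.04,-0.026,0],[0,0,0],0],[[0.04,-0.026,0],[0,0,5.1],0],[[0,0,0],[0,0,0],0]]' 10; python3 go.py -.1 .11
python3 - <<'E'
from h import *
o=arm.observe();im,d=save('wrist','w1.png')
E
```

```text
clock: 1.52
position: [0.3386, -0.4054, 0.3013]
ee_rot: [-3.132, -0.241, -0.003]
force: [-0.8, -0.4, -0.4]
width: 0.073
now case [-0.1457  0.003   0.2501] world [ 0.3386 -0.4054  0.3013] f [-0.8 -0.4 -0.4] t 1.525
turn deg tool [-0.04 -0.1   0.32]
shift tool mm [ 45.4   3.3 140.2] target [ 0.3842 -0.4016  0.1612]
```

View pics/w1.png

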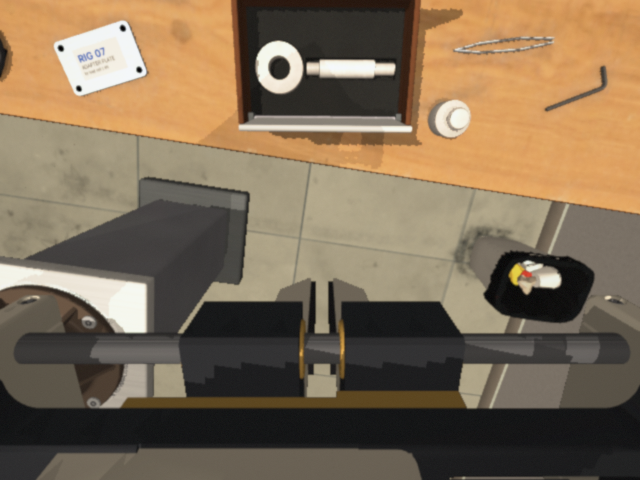

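The wrist view shows the case top-centre (cols 235–420), squared up with the tool. The flap edge is along row ~125 and the gauges are in their pockets. I'll refit with the wrist depth added.

```bash
python3 - <<'E'
import re
s=open('fit.py').read()
s=s.replace("A=np.vstack(A)","""o=arm.observe();d=np.load('pics/w1.png.npy');P=pts('wrist',d,(o['position'],o['ee_rot']));P=P[d>0].reshape(-1,3)
m=(P[:,0]>.395)&(P[:,0]<.62)&(P[:,1]>-.505)&(P[:,1]<-.25)&(P[:,2]>.03)&(P[:,2]<.27)
W=P[m];print('w',len(W));A0=A
import sys
A=W[::3] if 'w' in sys.argv else np.vstack(A0+[W[::3]])""")
open('fit2.py','w').write(s)
E
python3 fit2.py w|tail -1; python3 fit2.py|tail -1
```

```text
[ 0.4826 -0.3842  0.052   0.1448  1.7219  1.8   ] 192.46894719152314 0.0009454997053730534
[ 0.4833 -0.3853  0.0518  0.1449  1.7142  1.7481] 462.6704503475857 0.0012255114889483543
```

```bash
python3 - <<'E'
import numpy as np;np.save('case.npy',[.483,-.3855,.0518,.146,1.71,1.79])
E
sed -i "s/    Rt=/    T=np.radians(float(sys.argv[4])) if len(sys.argv)>4 else 0\n    Rt=/; s/np.diag(\[1,-1,-1.\])/np.diag([1,-1,-1.])@R.from_euler('y',T).as_matrix()/" go.py
sed -i "s/(Rm.T@(t-/(Rt.T@(t-/; s/shift tool mm/shift in TARGET-tilt axes mm/" go.py
python3 -m pendant '[[[0,0,0.02],[0,5,0],0],[[0,0,0.02],[0,7.5,0],0],[[0,0,0.02],[0,7.5,0],0],[[0,0,0],[0,0,0],0]]' ; python3 go.py -.1 .11 0 20
```

```text
clock: 2.08
position: [0.3369, -0.409, 0.2397]
ee_rot: [-3.06, -0.215, -0.535]
force: [-0.1, 0.8, 1.9]
width: 0.006
now case [-0.148  -0.002   0.1879] world [ 0.3369 -0.409   0.2397] f [-0.1  0.8  1.9] t 2.075
turn deg tool [-0.07  0.15 -0.34]
shift in TARGET-tilt axes mm [18.4 -2.  89.6] target [ 0.3841 -0.4     0.1618]
```

```bash
python3 -m pendant '[[[0.006,0,0.03],[0,0,0],0],[[0.006,-0.002,0.03],[0,0,0],0],[[0.006,0,0.03],[0,0,0],0],[[0,0,0],[0,0,0],0]]' ; python3 go.py -.0635 .109 0 20
python3 - <<'E'
from h import *
im,d=save('side','s1.png');cv2.imwrite('pics/s1c.png',cv2.resize(im[100:260,270:470,::-1],None,fx=3.5,fy=3.5))
E
```

```text
clock: 2.58
position: [0.3894, -0.3976, 0.1625]
ee_rot: [-3.058, -0.231, -0.536]
force: [-1.0, 0.2, 1.1]
width: 0.009
now case [-0.0944  0.0016  0.1107] world [ 0.3894 -0.3976  0.1625] f [-1.   0.2  1.1] t 2.575
turn deg tool [-0.22  0.11  0.25]
shift in TARGET-tilt axes mm [28.5  1.6 12.2] target [ 0.4202 -0.3947  0.1608]
```

View pics/s1c.png

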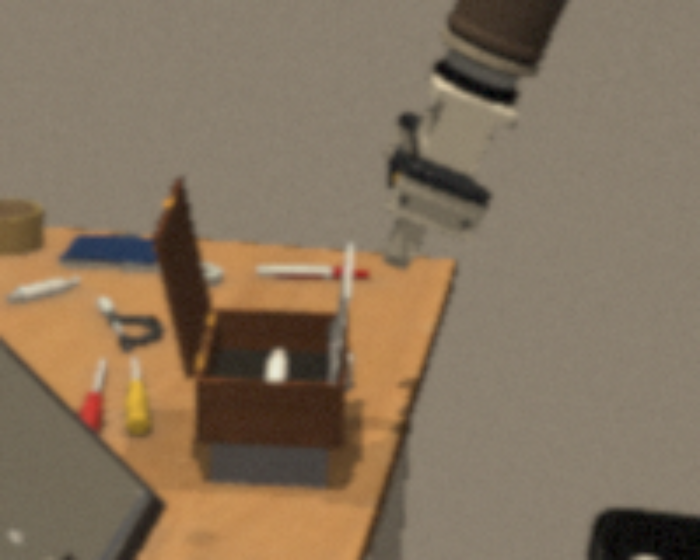

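Run:
```python
from go import *
d=np.load('pics/s1.png.npy');P=pts('side',d);m=d>0;Q=np.array([w2c(p) for p in P[m].reshape(-1,3)])
s=(np.abs(Q[:,1])<.1)&(Q[:,0]>-.16)&(Q[:,0]<-.03)&(Q[:,2]>.075)&(Q[:,2]<.2)
for z in np.arange(.075,.2,.01):
    k=s&(abs(Q[:,2]-z)<.005);print(round(z,3),[tuple((q*1000).astype(int)) for q in Q[k][np.argsort(Q[k][:,0])][::5]][:14])
```

```text
0.075 [(np.int64(-59), np.int64(72), np.int64(77))]
0.085 [(np.int64(-62), np.int64(73), np.int64(81)), (np.int64(-60), np.int64(-40), np.int64(84))]
0.095 [(np.int64(-64), np.int64(54), np.int64(90)), (np.int64(-61), np.int64(49), np.int64(94)), (np.int64(-60), np.int64(-6), np.int64(90))]
0.105 [(np.int64(-64), np.int64(76), np.int64(104)), (np.int64(-62), np.int64(-32), np.int64(107))]
0.115 [(np.int64(-63), np.int64(75), np.int64(110)), (np.int64(-63), np.int64(40), np.int64(113))]
0.125 [(np.int64(-68), np.int64(69), np.int64(127)), (np.int64(-68), np.int64(13), np.int64(129)), (np.int64(-67), np.int64(-74), np.int64(129)), (np.int64(-65), np.int64(49), np.int64(129)), (np.int64(-64), np.int64(-45), np.int64(129))]
0.135 [(np.int64(-116), np.int64(3), np.int64(134)), (np.int64(-107), np.int64(7), np.int64(138)), (np.int64(-67), np.int64(-12), np.int64(130)), (np.int64(-65), np.int64(61), np.int64(130)), (np.int64(-64), np.int64(-29), np.int64(131))]
0.145 [(np.int64(-118), np.int64(13), np.int64(141)), (np.int64(-115), np.int64(18), np.int64(149)), (np.int64(-109), np.int64(13),
[... 712 characters left out ...]
4(5), np.int64(160))]
0.175 [(np.int64(-128), np.int64(16), np.int64(170)), (np.int64(-122), np.int64(19), np.int64(171)), (np.int64(-119), np.int64(22), np.int64(175)), (np.int64(-113), np.int64(17), np.int64(170)), (np.int64(-110), np.int64(25), np.int64(179)), (np.int64(-107), np.int64(20), np.int64(174))]
0.185 [(np.int64(-159), np.int64(88), np.int64(188)), (np.int64(-110), np.int64(13), np.int64(181))]
0.195 [(np.int64(-159), np.int64(87), np.int64(191)), (np.int64(-155), np.int64(89), np.int64(197)), (np.int64(-150), np.int64(86), np.int64(193)), (np.int64(-147), np.int64(87), np.int64(196)), (np.int64(-141), np.int64(89), np.int64(197)), (np.int64(-133), np.int64(85), np.int64(195))]
```

Run:
```python
from go import *
d=np.load('pics/s1.png.npy');P=pts('side',d)
for v in range(164,184,2): print(v,[tuple((w2c(P[v,u])*1000).astype(int).tolist()) if d[v,u]>0 else 0 for u in range(378,396,3)])
p,f=cam('side');o=arm.observe()
q=R.from_rotvec(np.ravel(p['rvec'])).apply(o['position'])+np.ravel(p['tvec']);print(q[:2]/q[2]*f+[p['cx'],p['cy']])
im=cv2.imread('pics/s1.png')[150:190,365:405];cv2.imwrite('pics/s1d.png',cv2.resize(im,None,fx=14,fy=14,interpolation=0))
```

```text
164 [(-109, -882, -103), (-124, -877, -101), (-107, 10, 174), (-116, 22, 178), (-125, 17, 177), (-130, 87, 199)]
166 [(-110, -891, -116), (-124, -877, -111), (-107, 24, 172), (-116, 19, 171), (-125, 21, 172), (-183, -865, -105)]
168 [(-110, -874, -121), (-100, -7, 156), (-108, 18, 164), (-117, 17, 164), (-126, 18, 165), (-184, -866, -116)]
170 [(-110, -868, -129), (-100, 3, 153), (-108, 16, 157), (-117, 21, 159), (-170, -878, -131), (-185, -876, -129)]
172 [(-105, -589, -48), (-100, 17, 151), (-109, 16, 151), (-118, 15, 151), (-171, -865, -137), (-186, -872, -138)]
174 [(-105, -568, -50), (-100, 11, 143), (-109, 12, 144), (-118, 17, 145), (-156, -569, -49), (-169, -570, -48)]
176 [(-104, -532, -47), (-117, -535, -48), (-110, 6, 135), (-143, -537, -47), (-156, -543, -49), (-168, -536, -46)]
178 [(-104, -513, -49), (-117, -510, -48), (-130, -512, -48), (-142, -508, -46), (-156, -526, -52), (-168, -518, -49)]
180 [(-104, -482, -48), (-117, -483, -47), (-129, -490, -49), (-142, -495, -51), (-154, -490, -49), (-167, -497, -50)]
182 [(-104, -467, -51), (-117, -467, -51), (-129, -468, -51), (-141, -465, -49), (-154, -472, -51), (-166, -460, -46)]
[378.47812711 182.51891745]
```

View pics/s1d.png

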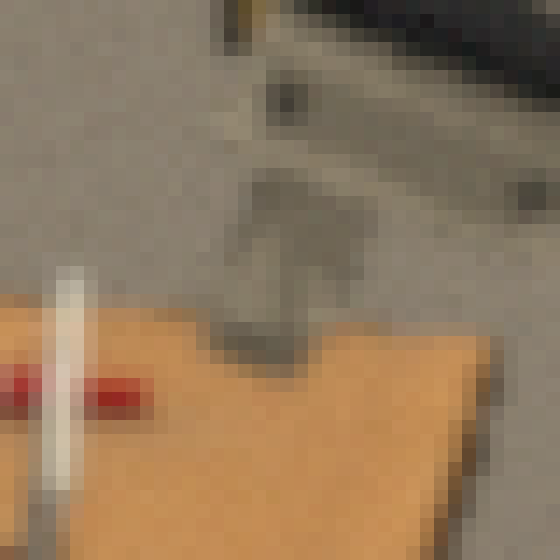

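Run:
```python
from go import *
p,f=cam('wrist');M=np.linalg.inv(np.array(p['mount']))
for z in [0,-.01,-.019,-.03,-.066]:
    q=M@[0,0,z,1];print(z,q[:2]/q[2]*f+[p['cx'],p['cy']],q[2])
im,d=save('wrist','w2.png');cv2.imwrite('pics/w2c.png',cv2.resize(im[200:340,220:420,::-1],None,fx=4,fy=4))
for v in range(250,345,6): print(v,d[v,300:352:6].round(3))
print(arm.hold_point_z)
```

```text
0 [321.84129309 278.14528095] 0.20071144010363245
-0.01 [321.86286874 285.73838513] 0.19119362656741926
-0.019 [321.88420962 293.24886344] 0.1826275943848274
-0.03 [321.91317696 303.44331755] 0.17215799949499289
-0.066 [322.03873366 347.63038979] 0.13789387076462542
250 [0.364 0.364 0.364 0.365 0.364 0.363 0.364 0.364 0.364]
256 [0.363 0.363 0.364 0.363 0.363 0.363 0.362 0.364 0.364]
262 [0.362 0.364 0.364 0.364 0.364 0.363 0.362 0.364 0.363]
268 [0.361 0.363 0.362 0.362 0.363 0.364 0.362 0.364 0.361]
274 [0.362 0.362 0.363 0.363 0.362 0.363 0.363 0.362 0.363]
280 [1.113 1.111 0.17  0.365 0.363 0.169 0.361 0.362 0.362]
286 [0.163 0.164 0.163 0.167 0.167 0.163 0.163 0.163 0.164]
292 [0.158 0.157 0.158 0.161 0.161 0.157 0.157 0.159 0.157]
298 [0.153 0.152 0.153 0.155 0.155 0.152 0.152 0.153 0.152]
304 [0.096 0.096 0.095 0.15  0.151 0.147 0.097 0.096 0.095]
310 [0.093 0.092 0.094 0.145 0.145 0.143 0.093 0.093 0.092]
316 [0.09  0.089 0.093 0.141 0.141 0.138 0.089 0.091 0.089]
322 [0.087 0.087 0.09  0.136 0.138 0.09  0.086 0.087 0.087]
328 [0.084 0.084 0.088 0.132 0.132 0.087 0.085 0.084 0.084]
334 [0.082 0.082 0.087 0.09  0.091 0.086 0.082 0.082 0.083]
340 [0.08  0.08  0.086 0.088 0.09  0.086 0.082 0.081 0.081]
0.0188
```

View pics/w2c.png

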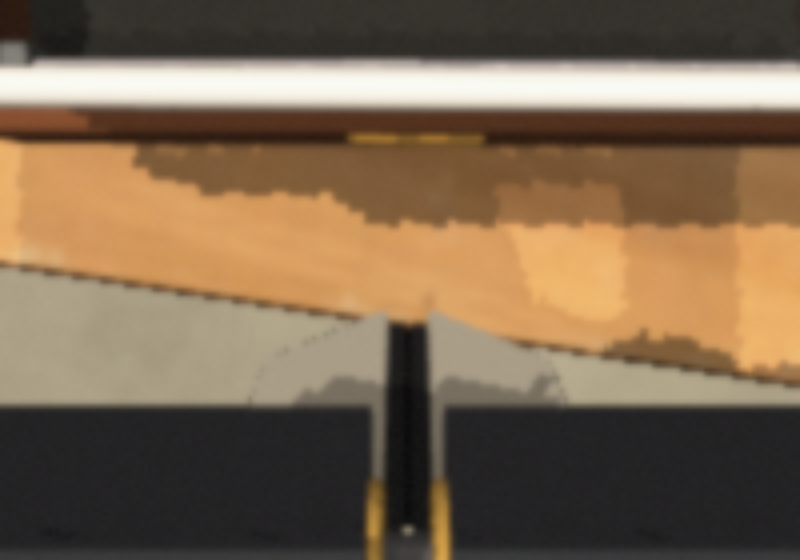

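```bash
python3 go.py -.085 .0885 0 20; python3 -c "
from scipy.spatial.transform import Rotation as R;import numpy as np
t=np.radians(20)
w=np.array([(-.085,.0885),(-.056,.0885),(-.0335,.085),(-.014,.074),(.001,.057),(.0075,.0415),(.0075,.031)])
for a,b in zip(w,w[1:]):
  d=b-a;print((1000*np.array([d@[np.cos(t),np.sin(t)],d@[np.sin(t),-np.cos(t)]])).round(1))"
```

```text
now case [-9.540e-02 -1.000e-04  1.125e-01] world [ 0.3886 -0.3995  0.1643] f [ 0.2 -0.  -0.1] t 2.675
turn deg tool [-0.    0.03  0.16]
shift in TARGET-tilt axes mm [ 1.6 -0.1 26.2] target [ 0.3989 -0.3979  0.1403]
[27.3  9.9]
[19.9 11. ]
[14.6 17. ]
[ 8.3 21.1]
[ 0.8 16.8]
[-3.6  9.9]
```

```bash
python3 -m pendant '[[[0.001,0,0.013],[0,0,0],0],[[0.001,0,0.013],[0,0,0],0],[[0.009,0,0.003],[0,0,0],0],[[0.009,0,0.003],[0,0,0],0],[[0.009,0,0.004],[0,0,0],0],[[0,0,0],[0,0,0],0]]' ; python3 go.py -.0335 .085 0 20
python3 - <<'E'
from h import *
im,d=save('side','s2.png');cv2.imwrite('pics/s2c.png',cv2.resize(im[130:230,310:410,::-1],None,fx=6,fy=6))
E
```

```text
clock: 3.42
position: [0.4284, -0.3928, 0.1395]
ee_rot: [-3.06, -0.229, -0.541]
force: [-1.2, -0.2, 0.5]
width: 0.002
now case [-0.0551  0.0007  0.0877] world [ 0.4284 -0.3928  0.1395] f [-1.2 -0.2  0.5] t 3.425
turn deg tool [-0.03 -0.03  0.17]
shift in TARGET-tilt axes mm [19.3  0.7  9.9] target [ 0.4499 -0.3904  0.1368]
```

View pics/s2c.png

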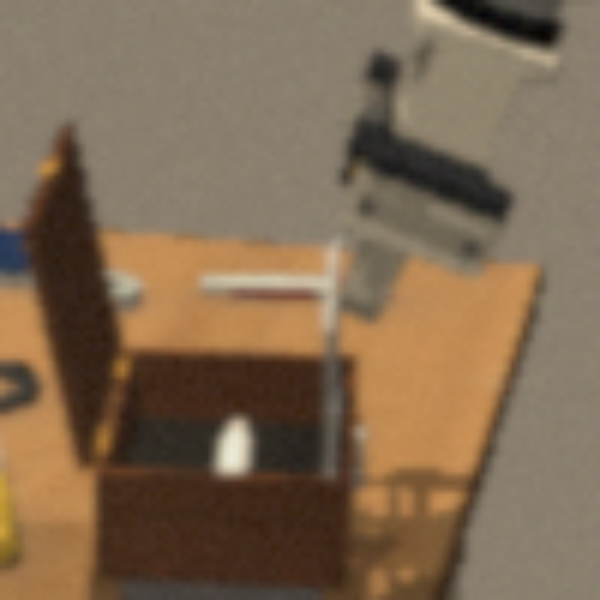

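The fingertips now meet the flap in its upper part, at about (345,300) in the crop, and it has come upright. I'll continue along the arc.

```bash
python3 -m pendant '[[[0.01,0,0.005],[0,0,0],0],[[0.01,0,0.005],[0,0,0],0],[[0.008,0,0.009],[0,0,0],0],[[0.007,0,0.008],[0,0,0],0],[[0.004,0,0.01],[0,0,0],0],[[0.004,0,0.01],[0,0,0],0],[[0,0,0],[0,0,0],0]]' ; python3 go.py .0075 .0415 0 20
python3 - <<'E'
from h import *
im,d=save('side','s3.png');cv2.imwrite('pics/s3c.png',cv2.resize(im[130:230,310:410,::-1],None,fx=6,fy=6))
E
```

```text
clock: 4.35
position: [0.4832, -0.384, 0.1087]
ee_rot: [-3.059, -0.227, -0.538]
force: [-0.5, -0.0, 0.4]
width: 0.006
now case [0.0005 0.0015 0.0569] world [ 0.4832 -0.384   0.1087] f [-0.5 -0.   0.4] t 4.35
turn deg tool [-0.13  0.05  0.11]
shift in TARGET-tilt axes mm [ 1.4  1.5 16.9] target [ 0.4904 -0.3844  0.0933]
```

View pics/s3c.png

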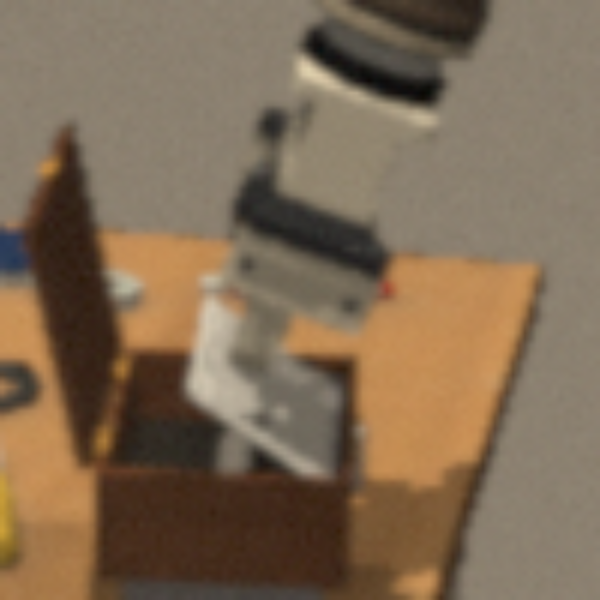

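```bash
python3 -m pendant '[[[0.001,0.001,0.008],[0,0,0],0],[[0,0,0.008],[0,0,0],0],[[-0.001,0,0.004],[0,0,0],0],[[0,0,0],[0,0,0],0]]' ; python3 go.py .0075 .031 0 20
```

```text
clock: 4.9
position: [0.4897, -0.3845, 0.0904]
ee_rot: [-3.06, -0.226, -0.538]
force: [0.3, 0.3, -1.0]
width: 0.006
now case [ 0.0068 -0.      0.0386] world [ 0.4897 -0.3845  0.0904] f [ 0.3  0.3 -1. ] t 4.9
turn deg tool [-0.07  0.04  0.08]
shift in TARGET-tilt axes mm [-1.9 -0.   7.4] target [ 0.4904 -0.3844  0.0828]
```

```bash
python3 -m pendant '[[[-0.001,0,0.003],[0,0,0],0],[[-0.001,0,0.003],[0,0,0],0],[[0,0,0],[0,0,0],0]]' ; python3 go.py .0075 .031 0 20;  python3 - <<'E'
from h import *
im,d=save('side','s4.png');cv2.imwrite('pics/s4c.png',cv2.resize(im[130:230,310:410,::-1],None,fx=6,fy=6))
E
```

```text
clock: 5.28
position: [0.4901, -0.3848, 0.0845]
ee_rot: [-3.061, -0.226, -0.539]
force: [0.1, -0.6, 0.4]
width: 0.001
now case [ 0.0072 -0.0003  0.0327] world [ 0.4901 -0.3848  0.0845] f [ 0.1 -0.6  0.4] t 5.275
turn deg tool [-0.03  0.01  0.09]
shift in TARGET-tilt axes mm [-0.3 -0.3  1.7] target [ 0.4904 -0.3844  0.0828]
```

View pics/s4c.png

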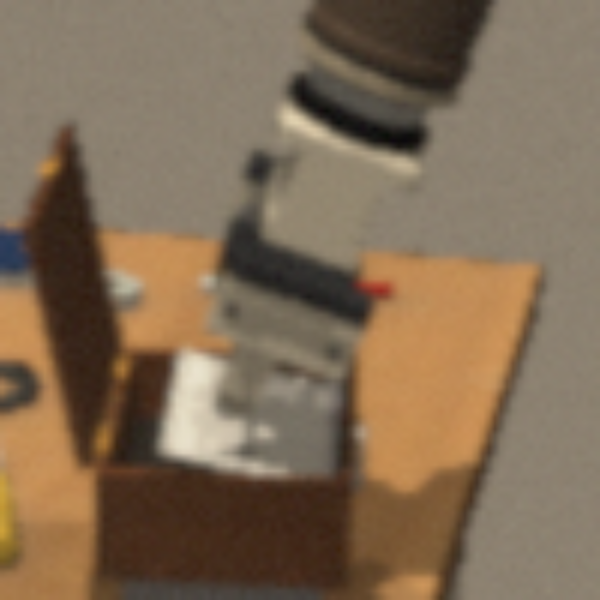

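```bash
python3 -m pendant '[[[-0.001,0,0.003],[0,0,0],0],[[0,0,0],[0,0,0],0]]' ; python3 -m pendant '[[[-0.001,0,0.002],[0,0,0],0],[[0,0,0],[0,0,0],0]]'
```

```text
clock: 5.58
position: [0.4903, -0.3847, 0.0813]
ee_rot: [-3.061, -0.226, -0.54]
force: [0.9, 0.1, 1.1]
width: 0.006
clock: 5.82
position: [0.49, -0.3848, 0.0792]
ee_rot: [-3.061, -0.226, -0.54]
force: [0.4, 0.3, 0.8]
width: 0.003
```

```bash
python3 -m pendant '[[[-0.0005,0,0.002],[0,0,0],0],[[0,0,0],[0,0,0],0]]' ; python3 -m pendant '[[[-0.0005,0,0.002],[0,0,0],0],[[0,0,0],[0,0,0],0]]';python3 - <<'E'
from h import *
im,d=save('side','s5.png');cv2.imwrite('pics/s5c.png',cv2.resize(im[130:230,310:410,::-1],None,fx=6,fy=6))
im,d=save('wrist','w5.png')
E
```

```text
clock: 6.08
position: [0.4902, -0.3847, 0.0771]
ee_rot: [-3.061, -0.226, -0.539]
force: [1.4, -1.5, 0.5]
width: 0.005
clock: 6.32
position: [0.4905, -0.3848, 0.0753]
ee_rot: [-3.061, -0.226, -0.54]
force: [0.1, 0.8, 3.8]
width: 0.005
```

View pics/s5c.png

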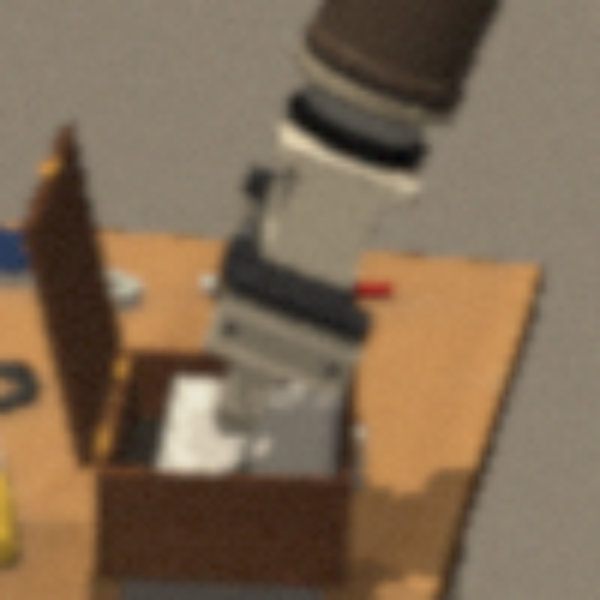

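View pics/w5.png

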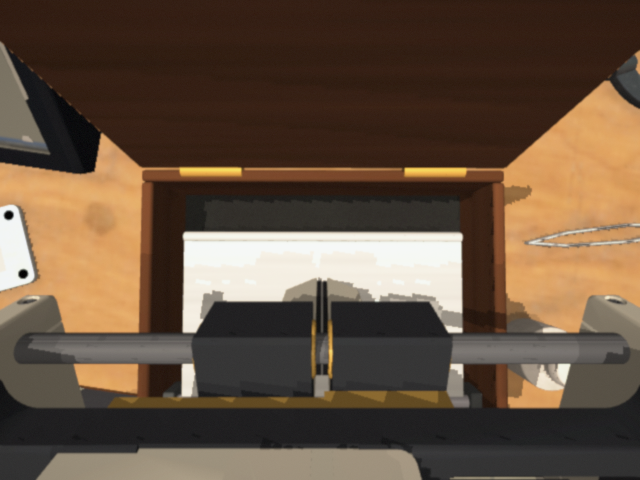

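```bash
python3 -m pendant '[[[-0.0005,0,0.002],[0,0,0],0],[[0,0,0],[0,0,0],0]]';python3 - <<'E'
from go import *
o=arm.observe();im,d=save('wrist','w6.png');P=pts('wrist',d,(o['position'],o['ee_rot']))
for v in (238,245,255,265,275,285): print(v,[tuple((w2c(P[v,u])*1000).round(0).astype(int).tolist()) for u in (160,195,230,260,400,440,485)])
E
```

```text
clock: 6.68
position: [0.4908, -0.3849, 0.0744]
ee_rot: [-3.061, -0.227, -0.541]
force: [-7.0, 2.4, 17.1]
width: 0.007
238 [(30, 83, 46), (30, 65, 46), (30, 47, 45), (30, 32, 45), (31, -41, 44), (30, -62, 46), (31, -85, 46)]
245 [(27, 83, 47), (27, 65, 45), (27, 47, 44), (27, 32, 45), (27, -41, 44), (27, -62, 45), (27, -84, 47)]
255 [(21, 84, 45), (21, 66, 43), (21, 48, 44), (22, 32, 43), (22, -41, 44), (22, -62, 46), (22, -85, 46)]
265 [(16, 83, 46), (16, 65, 45), (16, 47, 44), (16, 32, 44), (16, -41, 45), (16, -62, 44), (17, -84, 47)]
275 [(11, 83, 45), (11, 66, 44), (11, 47, 44), (11, 32, 44), (11, -41, 44), (11, -62, 44), (11, -85, 46)]
285 [(6, 84, 44), (6, 65, 45), (6, 47, 45), (6, 32, 45), (6, -41, 45), (6, -62, 44), (6, -84, 47)]
```

```bash
python3 -m pendant '[[[0,0,-0.02],[0,0,0],0],[[0,0,-0.03],[0,0,0],0],[[0,0,-0.05],[0,0,0],0],[[0,0,-0.05],[0,0,0],0],[[0,0,-0.05],[0,0,0],0],[[0,0,-0.02],[0,-10,0],0],[[0,0,-0.02],[0,-10,0],0],[[0,0,-0.02],[0,0,0],0],[[0,0,0],[0,0,0],0]]';python3 go.py .14 .27
python3 - <<'E'
from go import *
o=arm.observe();im,d=save('wrist','w7.png')
E
```

```text
clock: 7.85
position: [0.4137, -0.3963, 0.3202]
ee_rot: [3.132, 0.233, 0.002]
force: [0.1, -0.1, 0.9]
width: 0.005
now case [-0.0702 -0.0006  0.2684] world [ 0.4137 -0.3963  0.3202] f [ 0.1 -0.1  0.9] t 7.85
turn deg tool [ 0.07 -0.06  0.16]
shift in TARGET-tilt axes mm [210.2  -0.6  -1.6] target [ 0.6215 -0.3651  0.3218]
```

View pics/w7.png

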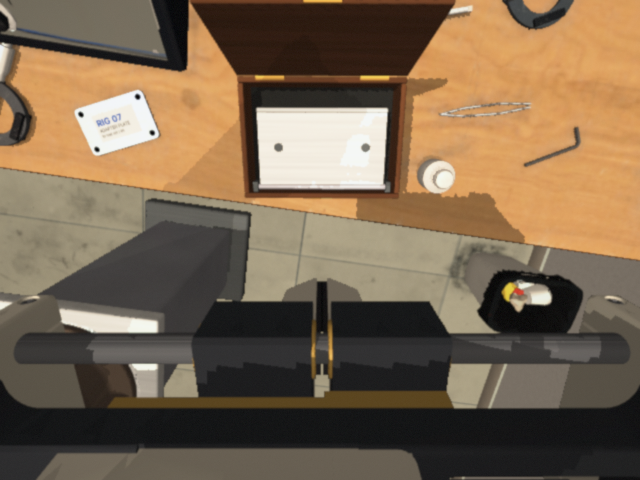

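The flap lies flat (rows 107–190) and stays there. Next I go over the cover to its back.

```bash
python3 -m pendant '[[[0.042,0,0],[0,0,0],0],[[0.042,0,0],[0,0,0],0],[[0.042,0,0],[0,0,0],0],[[0.042,0,0],[0,0,0],0],[[0.042,0,0],[0,0,0],0],[[0,0,0],[0,0,0],0]]';python3 go.py .14 .15
python3 - <<'E'
from h import *
im,d=save('side','s8.png');cv2.imwrite('pics/s8c.png',cv2.resize(im[90:230,270:410,::-1],None,fx=4,fy=4))
E
```

```text
clock: 8.65
position: [0.6221, -0.3636, 0.3161]
ee_rot: [-3.129, -0.236, 0.004]
force: [-1.0, 0.9, -0.8]
width: 0.003
now case [0.1408 0.0015 0.2643] world [ 0.6221 -0.3636  0.3161] f [-1.   0.9 -0.8] t 8.65
turn deg tool [-0.2   0.12  0.24]
shift in TARGET-tilt axes mm [ -0.8   1.5 114.3] target [ 0.6215 -0.3651  0.2018]
```

View pics/s8c.png

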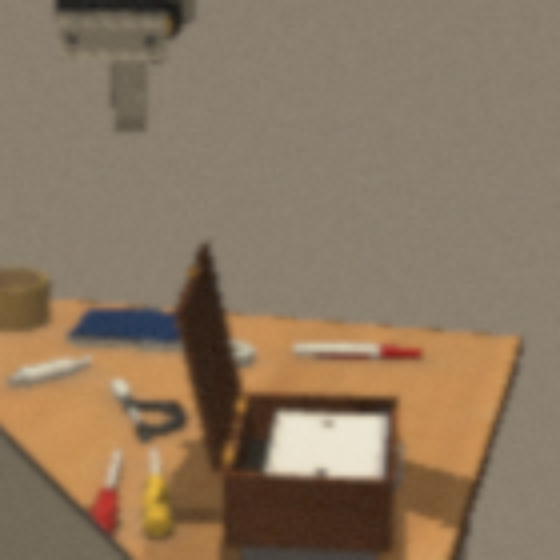

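```bash
python3 -m pendant '[[[0,0,0.03],[0,0,0],0],[[0,0,0.03],[0,0,0],0],[[0,0.001,0.03],[0,0,0],0],[[0,0,0.024],[0,0,0],0],[[0,0,0],[0,0,0],0]]';python3 go.py .0825 .1505
python3 - <<'E'
from h import *
im,d=save('side','s9.png');cv2.imwrite('pics/s9c.png',cv2.resize(im[90:230,270:410,::-1],None,fx=4,fy=4))
E
```

```text
clock: 9.32
position: [0.6175, -0.3671, 0.2033]
ee_rot: [-3.132, -0.228, 0.007]
force: [-0.1, -0.4, 0.7]
width: 0.008
now case [ 0.1358 -0.0014  0.1515] world [ 0.6175 -0.3671  0.2033] f [-0.1 -0.4  0.7] t 9.325
turn deg tool [-0.11  0.25 -0.03]
shift in TARGET-tilt axes mm [-53.3  -1.4   1. ] target [ 0.5646 -0.3735  0.2023]
```

View pics/s9c.png

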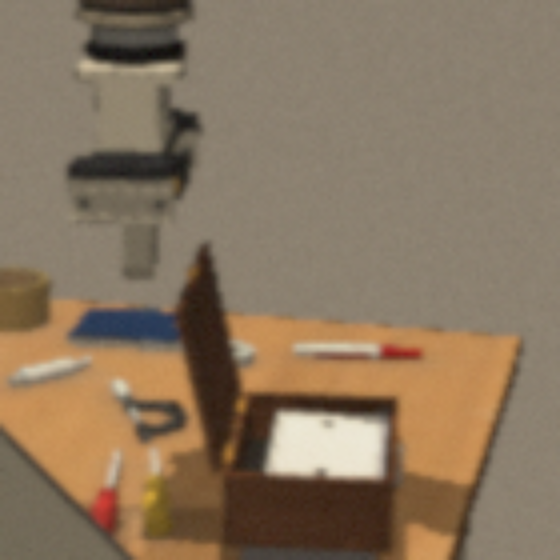

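```bash
python3 -m pendant '[[[-0.011,-0.001,0],[0,0,0],0],[[-0.011,0,0],[0,0,0],0],[[-0.011,0,0],[0,0,0],0],[[-0.01,0,0],[0,0,0],0],[[-0.01,0,0],[0,0,0],0],[[0,0,0],[0,0,0],0]]';python3 go.py .053 .149
python3 - <<'E'
from h import *
im,d=save('side','s10.png');cv2.imwrite('pics/s10c.png',cv2.resize(im[90:230,270:410,::-1],None,fx=4,fy=4))
E
```

```text
clock: 10.12
position: [0.5667, -0.3736, 0.2055]
ee_rot: [3.133, 0.23, -0.002]
force: [-0.6, 0.2, -0.8]
width: 0.004
now case [ 0.0845 -0.0004  0.1537] world [ 0.5667 -0.3736  0.2055] f [-0.6  0.2 -0.8] t 10.125
turn deg tool [-0.01  0.08  0.04]
shift in TARGET-tilt axes mm [-31.5  -0.4   4.7] target [ 0.5354 -0.3778  0.2008]
```

View pics/s10c.png

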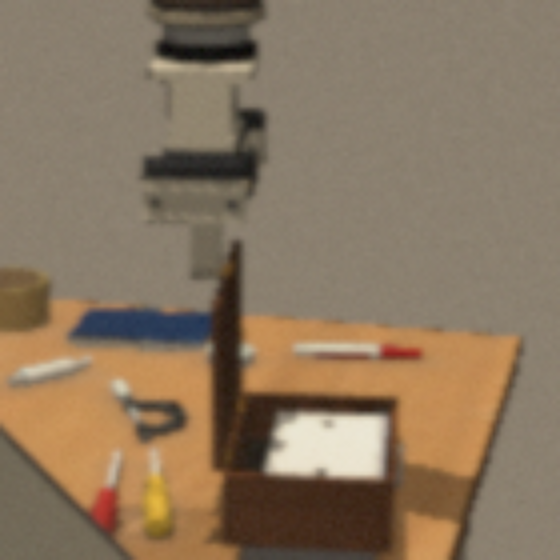

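```bash
python3 -m pendant '[[[-0.0105,0,0.0015],[0,0,0],0],[[-0.0105,0,0.0015],[0,0,0],0],[[-0.0105,0,0.0015],[0,0,0],0],[[-0.0138,0,0.0048],[0,0,0],0],[[-0.0138,0,0.0048],[0,0,0],0],[[-0.008,0,0.005],[0,0,0],0],[[0,0,0],[0,0,0],0]]';python3 go.py .001 .1234
python3 - <<'E'
from h import *
im,d=save('side','s11.png');cv2.imwrite('pics/s11c.png',cv2.resize(im[90:230,270:410,::-1],None,fx=4,fy=4))
E
```

```text
clock: 11.05
position: [0.5001, -0.3834, 0.1858]
ee_rot: [-3.133, -0.23, 0.003]
force: [0.0, 0.3, 0.3]
width: 0.007
now case [ 0.0173 -0.0004  0.134 ] world [ 0.5001 -0.3834  0.1858] f [0.  0.3 0.3] t 11.05
turn deg tool [-0.04  0.1   0.02]
shift in TARGET-tilt axes mm [-16.3  -0.4  10.6] target [ 0.484  -0.3854  0.1752]
```

View pics/s11c.png

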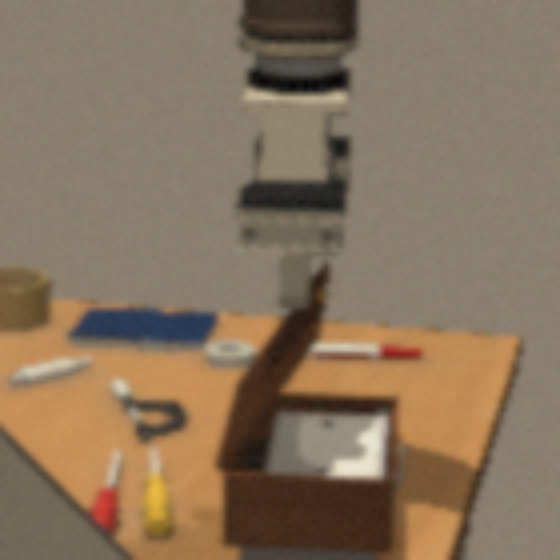

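The cover is at about 55° with the tip on its outer face, and the contact is good. I'll continue slowly.

```bash
python3 -m pendant '[[[-0.008,0,0.0053],[0,0,0],0],[[-0.008,0,0.0053],[0,0,0],0],[[-0.0065,0,0.0073],[0,0,0],0],[[-0.0065,0,0.0073],[0,0,0],0],[[-0.0065,0,0.0073],[0,0,0],0],[[-0.0033,0,0.0065],[0,0,0],0],[[-0.0033,0,0.0065],[0,0,0],0],[[0,0,0],[0,0,0],0]]';python3 go.py -.0316 .0752
python3 - <<'E'
from h import *
im,d=save('side','s12.png');cv2.imwrite('pics/s12c.png',cv2.resize(im[90:230,270:410,::-1],None,fx=4,fy=4))
E
```

```text
clock: 12.1
position: [0.4596, -0.3891, 0.1403]
ee_rot: [-3.132, -0.231, 0.002]
force: [-0.4, -0.0, -0.7]
width: 0.002
now case [-0.0237 -0.0001  0.0885] world [ 0.4596 -0.3891  0.1403] f [-0.4 -0.  -0.7] t 12.1
turn deg tool [-0.04  0.05  0.09]
shift in TARGET-tilt axes mm [-7.9 -0.1 13.3] target [ 0.4517 -0.3901  0.127 ]
```

View pics/s12c.png

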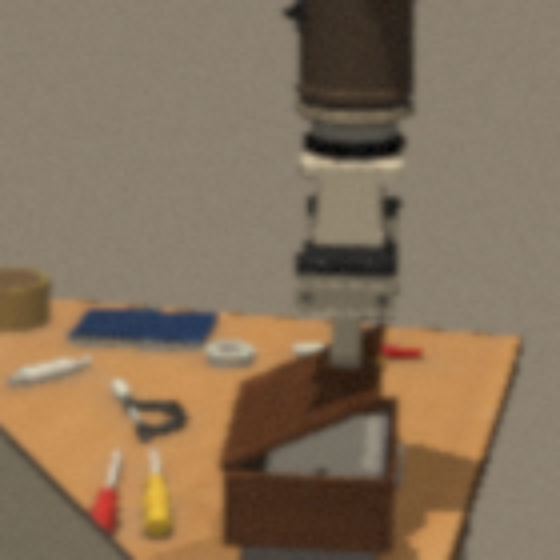

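```bash
python3 -m pendant '[[[-0.003,0,0.005],[0,0,0],0],[[-0.003,0,0.005],[0,0,0],0],[[-0.002,0,0.004],[0,0,0],0],[[-0.0015,0,0.004],[0,0,0],0],[[-0.001,0,0.004],[0,0,0],0],[[-0.001,0,0.004],[0,0,0],0],[[0,0,0],[0,0,0],0]]';python3 go.py -.0375 .0465
python3 - <<'E'
from h import *
im,d=save('side','s13.png');cv2.imwrite('pics/s13c.png',cv2.resize(im[90:230,270:410,::-1],None,fx=4,fy=4))
E
```

```text
clock: 13.02
position: [0.4483, -0.3909, 0.1145]
ee_rot: [-3.133, -0.231, 0.001]
force: [-0.1, -0.7, 0.3]
width: 0.004
now case [-0.0351 -0.0003  0.0627] world [ 0.4483 -0.3909  0.1145] f [-0.1 -0.7  0.3] t 13.025
turn deg tool [-0.02  0.04  0.09]
shift in TARGET-tilt axes mm [-2.4 -0.3 16.2] target [ 0.4459 -0.391   0.0983]
```

View pics/s13c.png

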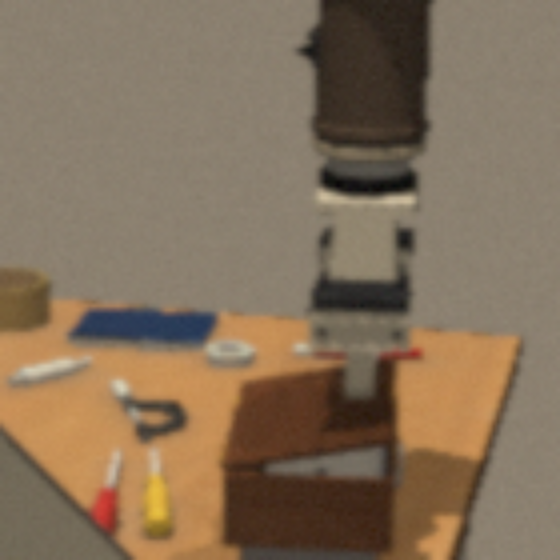

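```bash
python3 -m pendant '[[[0,0,0.003],[0,0,0],0],[[0,0,0.003],[0,0,0],0],[[0,0,0.002],[0,0,0],0],[[0,0,0.002],[0,0,0],0],[[0,0,0.002],[0,0,0],0],[[0,0,0],[0,0,0],0]]'
```

```text
clock: 13.82
position: [0.4487, -0.3908, 0.1028]
ee_rot: [-3.133, -0.232, 0.0]
force: [-0.2, -0.6, 0.9]
width: 0.001
```

```bash
python3 -m pendant '[[[0,0,0.0015],[0,0,0],0],[[0,0,0.0015],[0,0,0],0],[[0,0,0],[0,0,0],0]]'
python3 - <<'E'
from h import *
im,d=save('side','s14.png');cv2.imwrite('pics/s14c.png',cv2.resize(im[90:230,270:410,::-1],None,fx=4,fy=4))
E
```

```text
clock: 14.2
position: [0.4487, -0.3909, 0.0998]
ee_rot: [-3.133, -0.232, 0.0]
force: [-0.6, 0.2, -0.0]
width: 0.005
```

View pics/s14c.png

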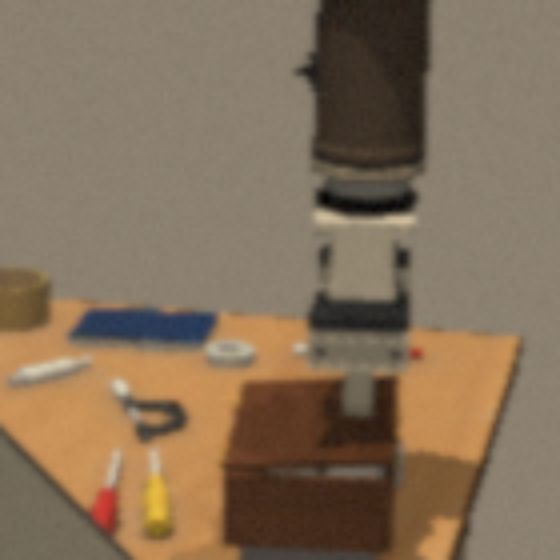

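Only a few mm of gap remain, so I'll go on in small steps until the force rises.

```bash
python3 -m pendant '[[[0,0,0.0015],[0,0,0],0],[[0,0,0.0015],[0,0,0],0],[[0,0,0],[0,0,0],0]]'; python3 -m pendant '[[[0,0,0.001],[0,0,0],0],[[0,0,0.001],[0,0,0],0],[[0,0,0],[0,0,0],0]]'
```

```text
clock: 14.62
position: [0.4487, -0.3909, 0.0968]
ee_rot: [-3.133, -0.232, 0.0]
force: [-0.1, 0.1, 0.5]
width: 0.005
clock: 15.0
position: [0.4487, -0.3909, 0.0949]
ee_rot: [-3.133, -0.232, 0.0]
force: [0.4, 0.4, -0.3]
width: 0.004
```

```bash
python3 -m pendant '[[[0,0,0.001],[0,0,0],0],[[0,0,0.001],[0,0,0],0],[[0,0,0],[0,0,0],0]]'
```

```text
clock: 15.38
position: [0.4488, -0.3909, 0.0929]
ee_rot: [-3.133, -0.232, -0.0]
force: [-0.7, 0.7, 0.2]
width: 0.005
```

```bash
python3 -m pendant '[[[0,0,0.001],[0,0,0],0],[[0,0,0.001],[0,0,0],0],[[0,0,0],[0,0,0],0]]'; python3 -m pendant '[[[0,0,0.001],[0,0,0],0],[[0,0,0],[0,0,0],0]]'
```

```text
clock: 15.75
position: [0.4488, -0.3909, 0.0909]
ee_rot: [-3.133, -0.232, -0.0]
force: [0.3, 0.1, -0.0]
width: 0.003
clock: 16.0
position: [0.4489, -0.3909, 0.0907]
ee_rot: [3.133, 0.232, 0.001]
force: [-2.9, 3.0, 7.7]
width: 0.007
```

```bash
python3 -m pendant '[[[0,0,0.001],[0,0,0],0],[[0,0,0],[0,0,0],0]]'
python3 - <<'E'
from h import *
im,d=save('side','s15.png');cv2.imwrite('pics/s15c.png',cv2.resize(im[130:230,310:410,::-1],None,fx=6,fy=6))
E
```

```text
clock: 16.25
position: [0.4489, -0.3909, 0.0906]
ee_rot: [3.132, 0.232, 0.001]
force: [-5.1, 3.7, 17.2]
width: 0.007
```

View pics/s15c.png

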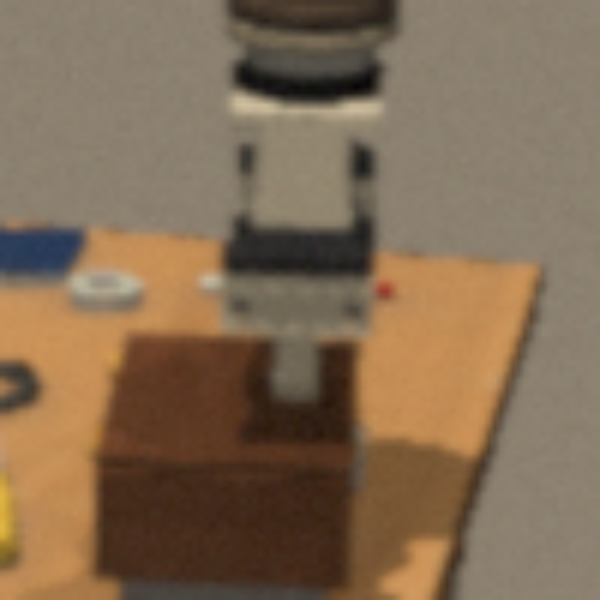

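Shut against its stop at 17 N, with no gap visible. I'll retract straight up, back off, and check.

```bash
python3 -m pendant '[[[0,0,-0.01],[0,0,0],0],[[0,0,-0.03],[0,0,0],0],[[0,0,-0.05],[0,0,0],0],[[0,0,-0.05],[0,0,0],0],[[0,0,-0.05],[0,0,0],0],[[-0.04,0,-0.03],[0,0,0],0],[[-0.05,0,0],[0,0,0],0],[[-0.05,0,0],[0,0,0],0],[[0,0,0],[0,0,0],0]]'
python3 - <<'E'
from go import *
o=arm.observe();im,d=save('wrist','w16.png');P=pts('wrist',d,(o['position'],o['ee_rot']))
Q=R.from_euler('z',-c[3]).apply((P-c[:3]).reshape(-1,3));Q=Q[(d>0).ravel()]
for x in (-.06,-.03,0,.03,.06):
    k=(abs(Q[:,0]-x)<.006)&(abs(Q[:,1])<.08)&(Q[:,2]>.03)&(Q[:,2]<.2);print(x,k.sum(),np.median(Q[k,2]).round(4) if k.any() else 0)
save('side','s16.png');im,_=save('top','t16.png')
a=cv2.imread('pics/top0.png');print(np.hstack([a,im[:,:,::-1]]).shape)
cv2.imwrite('pics/cmp.png',cv2.resize(np.vstack([a[190:290,130:530],im[190:290,130:530,::-1]]),None,fx=2,fy=2))
E
```

```text
clock: 17.42
position: [0.3063, -0.413, 0.3097]
ee_rot: [3.132, 0.222, -0.001]
force: [1.3, -0.3, -0.3]
width: 0.003
-0.06 2200 0.0644
-0.03 2213 0.0645
0 2394 0.0645
0.03 0 0
0.06 0 0
(480, 1280, 3)
```

View pics/w16.png

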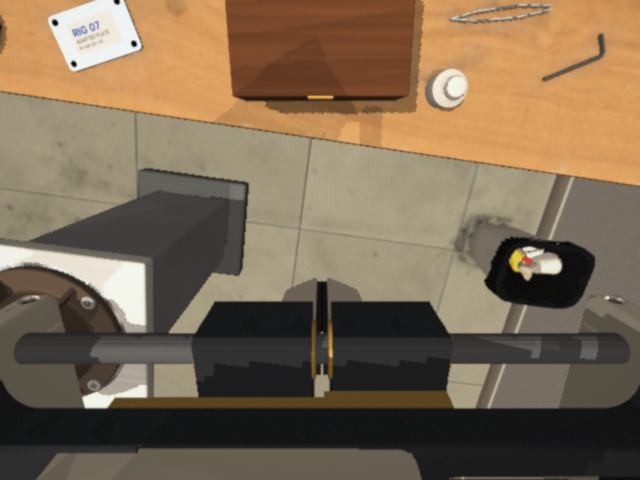

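View pics/cmp.png

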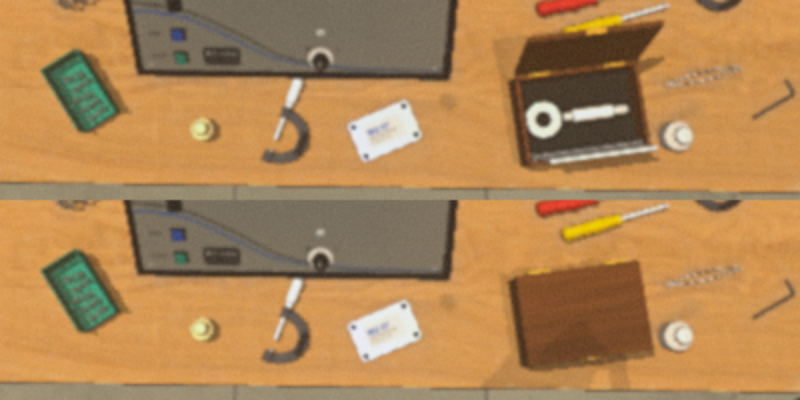

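View pics/s16.png

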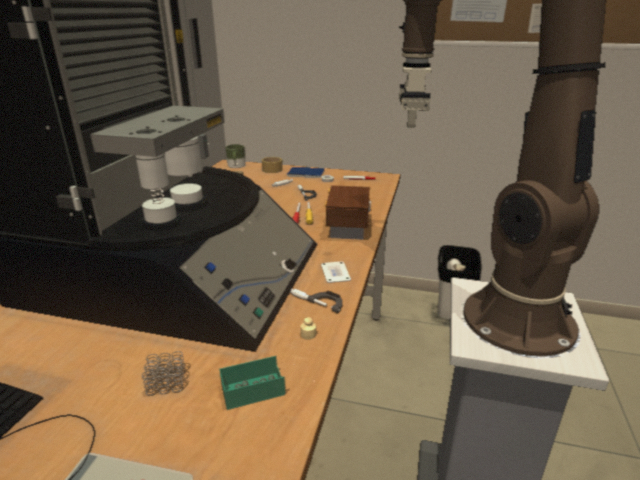

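The cover is shut and level (same height from front to middle), nothing else has moved, and the arm is clear. Handing in.

```bash
python3 -m pendant '[[[0,0,0],[0,0,0],0],[[0,0,0],[0,0,0],0]]'; python3 -c "
from cell import arm;print(arm.sign_off())"
```

```text
clock: 17.82
position: [0.3112, -0.4111, 0.3087]
ee_rot: [-3.132, -0.234, 0.0]
force: [1.2, 0.2, 0.4]
width: 0.003
the job is handed in; nothing more can be done
None
```

The gauge case is put away. I pushed the flap down flat first, then swung the cover shut from behind, the last few millimetres in 1 mm steps. The job was handed in at about 18 s.

**Last checks:**
- **Flap:** it came up against its stop at about 17 N, looked level in the wrist depth, and stayed flat after I backed away.
- **Cover:** it came up against its stop at about 17 N. The side view shows no gap, and its surface reads the same height (within 0.1 mm) from the front edge to the middle. The back half was out of view for that reading.
- **Surroundings:** in the before and after top pictures, the weights, bin and micrometer are where they were. The gauges lay in their pockets before the flap covered them; I could not see them afterwards.
- **Arm:** it finished about 0.1 m in front of the case and 0.2 m above it, touching nothing.

**Readings that disagreed:**
- **Finger length:** the fingertips turned out about 20–30 mm shorter than the stated tool point. I saw this in the side and wrist pictures before touching anything and corrected for it. The contacts fitted the correction.
- **Height bias:** the wrist camera read the flap and the shut cover about 4 mm lower than their nominal heights. I relied on the stops and on levelness, not on absolute height.

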